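# Chuck key out of the offcut crate and into the drill drawer

## Task

Put the drill's T-handled chuck key away: it lies in the open crate among steel offcuts, under the loose wooden slat that bridges the crate. Slide the slat aside along the rims, leaving it lying flat across the crate and not lifting it off, take out only the key, lay it gently flat in the open drawer of the low grey chest and let go, then push the drawer home until its catch seats. Keep the offcuts in the crate, and do not shift the tin, the bottle or the sharpening stone.

Things in the scene. Friction and masses are not known exactly. Their poses are not given: they have to be found in the camera images.
- crate: Fixed open wooden crate, 270 (x) by 254 (y) by 50 high, walls and floor 5 thick; origin at the centre of its underside. It holds steel pieces on its floor: four side by side, lying roughly along the crate's x at about 55 spacing (the key is any one of them), and one near each x end lying along y.
- slat: Loose plain wooden slat, 300 (its y) by 40 (its x) by 10 thick, 0.12 kg, lying flat across the two long-x rims of the crate (its underside 50 above the table) over the middle of the pieces; origin at the centre of its underside.
- key: The chuck key: a steel T lying flat, 105 long. Round shaft 16 in diameter along its x from -50 to +35, then a tip 10 in diameter to +55; the cross handle is at x = -42, along y, 52 over its two 16 mm end balls. Origin under the shaft's axis on the underside (axis 8 above); mass about 0.16 kg, its centre near x = -10.
- square_bar: Plain straight steel bar 95 (x) by 14 by 14; origin at the centre of its underside.
- flat_bar: Flat steel bar 100 (x) by 24 by 6 thick; origin at the centre of its underside.
- angle_bar: L-shaped steel piece: a 14 square bar 95 long in x with one arm to +y at its -x end (reaching y = 26), 14 high; origin at the centre of the long bar's underside.
- stub: Dark square steel stub 16 by 80 (y) by 16, near the crate's +x end; origin at the centre of its underside.
- bolt: Steel bolt with nut, 60 long along its y, 18 square head and nut, near the crate's -x end; origin under its middle on the underside.
- cab: Fixed low grey chest, 200 wide (y), 75 high; its front face is at x = +55 and its back at x = +235 in its own frame; origin on the table, 55 in front of the closed face. The drawer slides out to the chest's -x. Its yaw gives the direction of the drawer.
- drawer (a joint): Opening of the chest's drawer in m: 0 is fully home, starts 0.10 to 0.125 open, stop at 0.15. A spring catch resists with some 5 N from about 0.013 and snaps in below 0.006.
- drawer_in (a point): Point on the drawer's inner floor (17 above the table), 50 behind the inside of its front plate and in the middle of its width; moves with the drawer, axes as the chest. Inside, the drawer is 160 wide (y) and 155 long, its side walls reach 28 above its floor and its front plate (10 thick, 66 high) reaches 71 above the table.
- drawer_lip (a point): Middle of the outer face of the drawer's pull lip, a steel bar 80 wide (y), 14 high, standing 14 out of the front plate; 45 above the table; moves with the drawer, axes as the chest; push it to the chest's +x.
- tin: Bystander: green tin, 48 in diameter, 60 high, standing on the rear of the chest's top; origin at the centre of its underside.
- oil: Bystander: black bottle, 48 in diameter, 120 high, standing beyond the work; origin at the centre of its underside.
- stone: Bystander: grey sharpening stone 40 (x) by 70 (y) by 22 lying near the robot; origin at the centre of its underside.
Mind the look-alikes: they are no part of the job. What is shaped like the key but purple or turquoise is not meant.

How it is judged:
By the outcome, as a careful person would: the job done as asked, in the order asked, and still so for the second after the job is handed in, with the robot touching nothing.
It also fails if it takes over 69 s, if anything falls off the work surface, if the arm or the gripper's body presses on something with over 40 N, if the wrist force passes 120 N, or if a joint passes its speed limit or range.

## Robot

A 6-joint arm with a two-finger parallel gripper is mounted at the origin on the work surface. World frame = base frame: x ahead of the robot, y to its left, z up, the work surface at z = 0. Lengths are in mm, angles in degrees, forces in N, time in s.
With the tool pointing down it reaches from about 400 to 825 mm from the base axis. Payload 7 kg.
Tool frame: the origin (TCP) lies between the finger pads; the fingertips stand 19 mm ahead of it and the grasp point (between the pads) is the TCP; z points along the fingers, y is the line along which they close (so a half turn about z gives the same grasp; the last joint's range is limited). The gripper opens to 85 mm and grips with 20 to 120 N. Pads are 22 mm wide; open, the fingers measure 114 mm over their backs; the gripper's body (76 mm by 85 mm) begins 54 mm behind the grasp point. The pads swing forward as they close: fully open they stand 13 mm farther back than shut.
Start: joints at [93.169, 20.546, 0.682, 0, -70.136, -16.507], TCP at [155.735, 656.766, 250.302] pointing down, gripper open.
Joint ranges: [-176.03, 176.03], [-82.01, 121.73], [-58.28, 71.71], [-173.87, 95.51], [-174.79, -0.11], [-173.66, 173.66]. Speed limits (degrees/s): [136.94, 136.94, 172.46, 180, 180, 180].

## Interface

Orientations are given as [roll, pitch, yaw] about the fixed x, y, z axes, in that order (R = Rz(yaw) Ry(pitch) Rx(roll)).
In Python, from cell import * gives the robot as it stands.
- The arm moves only by the shell command python3 -m crank 'ROWS' [FORCE]. ROWS is JSON, a list that holds one entry, the list of rows, each a list of 7 numbers: the shift along the tool's x, y, z in cm, then the turn, a rotation vector about the tool's x, y, z in degrees, then the finger opening in cm, from 0 to 8.54. In form: [[[x, y, z, wx, wy, wz, hand], ...]]. A call has exactly 8 rows; each row shifts and turns the commanded pose from where the row before left it, along the tool's axes as they then stand; what a row does not reach is not made up. A row lasts 1/12 s, in which the tool goes at most 41.7 mm and 7.16 degrees, less where a joint would pass 70% of its speed; a pose out of reach is approached as far as the arm can. A call with a gripper value outside its range is refused whole. The fingers move at their own pace and stop on an object; FORCE is the grip in N (left out, the last holds). Time passes only in rows, so rows that do not move let the fingers close, or fill a call up. It gives the time, the measured TCP pose, the force, the opening and the grip force at its end, in the units of the state.
- observe(): the state, without advancing time (a new reading comes with each control period).
- grab_frame(name): name is "scene" or "top" or "wrist"; returns the picture (420x560x3 uint8, red, green, blue); there is no depth.
- get_calibration(name): a dict with "camera_matrix" (3x3 intrinsics, pixels), "dist_coeffs" ([k1, k2, p1, p2, k3] as OpenCV has them; the pictures are not rectified), "eye" and "orientation" of the camera in the world. Camera axes: x right, y down, z forward; pixel columns grow to the right and rows downward; lengths in mm; the calibration is good to about 2 mm. A picture is of the moment at which its call begins: read the wrist's pose just before it. get_calibration takes no time and is no camera call; for the wrist camera it gives the pose at the moment of the call.
- job_done(): hands the job in; it is judged then, once.
Trained networks look in the newest picture that a camera, given by its name, has taken for a name from the list of things; names that differ only in an ending like _2 or _b are one class to them, and where a whole thing is asked for, a point or a joint stands for the part that bears it (a point fixed in the world has none). Each returns a list of dicts, best first, with "p" (0 to 1); they miss things now and then, are a little off and sometimes report something else, mostly with a low value. They report only what shows in the picture. A call takes as long as a camera call. They do not tell look-alikes from the thing itself.
- find_in(camera, query): "position" ([x, y, z] in mm, in the coordinates of the camera as it stood for that picture, good to about 4 mm: the middle of the surface that is visible of it).
- place_of(camera, query): "position" ([x, y, z] in mm, in the coordinates of the camera as it stood for that picture, good to about 4 mm: a listed point, or the origin of a listed thing).
The state is a dict: "clock": time; "q": joint angles; "joint_velocities": joint speeds; "joint_torque": joint torques, N m; "ee_pos": TCP position; "ee_rot": TCP orientation; "ft_force": force on the tool from outside, world axes, zero at the start; "moment": the same for the moment, N m; "gripper_width": finger opening in mm; "grip_force": force on a finger pad.
Only numpy, scipy, OpenCV 4.12 (cv2) and the standard library are available. Lean on these libraries where they do the work, as an engineer would, in place of code of your own. Each camera call takes 0.05 s, during which the arm holds its last target. There are 200 camera calls.

## Working session

There is one attempt and no reset: what is moved stays moved. The work goes in short steps, Python scripts to look and compute and a shell command to move; the robot and the scene stay as the last step left them, time stands still between calls to the robot, and variables do not carry over. Pictures are saved under pics/ and viewed, at most 10 in all, crops included, and the job is handed in when it is done.

```bash
ls; mkdir -p pics; cat > h.py <<'E'
from cell import *
import numpy as np, cv2
from scipy.spatial.transform import Rotation as R
def cam(n):
    c=get_calibration(n); o=np.array(c["orientation"],float)
    M=o if o.shape==(3,3) else R.from_euler('xyz',o,degrees=True).as_matrix()
    return np.array(c["camera_matrix"],float),np.array(c["dist_coeffs"],float),np.array(c["eye"],float),M
def world(n,p,c=None):
    K,d,e,M=c or cam(n); return e+M@np.array(p)
def proj(n,P,c=None):
    K,d,e,M=c or cam(n); P=(np.atleast_2d(P)-e)@M
    return cv2.projectPoints(P,np.zeros(3),np.zeros(3),K,d)[0][:,0]
def ray(n,uv,c=None):
    K,d,e,M=c or cam(n); u=cv2.undistortPoints(np.array([[uv]],float),K,d)[0,0]
    return e,M@np.array([u[0],u[1],1])
def onz(n,uv,z,c=None):
    e,r=ray(n,uv,c); return e+r*(z-e[2])/r[2]
def tri(n1,u1,n2,u2,c1=None,c2=None):
    e1,r1=ray(n1,u1,c1); e2,r2=ray(n2,u2,c2)
    s=np.linalg.lstsq(np.c_[r1,-r2],e2-e1,rcond=None)[0]
    a,b=e1+s[0]*r1,e2+s[1]*r2; return (a+b)/2,np.linalg.norm(a-b)
E
python3 - <<'E'
from h import *
np.set_printoptions(precision=1,suppress=True)
ims=[grab_frame(n) for n in("scene","top")]
for n,i in zip(("scene","top"),ims):
    cv2.imwrite(f"pics/{n}0.png",cv2.resize(i[:,:,::-1],(800,600)))
    print(n,get_calibration(n)["eye"],get_calibration(n)["orientation"])
    for q in ("crate","slat","key","square_bar","flat_bar","angle_bar","stub","bolt","cab","drawer_in","drawer_lip","tin","oil","stone"):
        for r in place_of(n,q)[:3]:
            w=world(n,r["position"]); print(q,round(r["p"],2),w,proj(n,w)[0]*800/560)
print(observe())
E
```

```text
pics
scene [1038.7 -557.3  806.1] [-135.9   -0.3   42.1]
crate 0.66 [ 525.7 -217.8    0.1] [279.  392.9]
slat 0.84 [ 503.9 -210.7   53.1] [267.4 356.1]
slat 0.3 [550.9 207.   -3.1] [487.5 245. ]
key 0.98 [579.   14.9   3. ] [423.2 316.2]
key 0.78 [ 752.1 -162.    -1. ] [435.9 466.4]
key 0.77 [ 294.5 -261.2    2. ] [151.1 322.6]
square_bar 0.72 [ 516.2 -134.9    6.3] [318.6 350.9]
square_bar 0.7 [ 527.9 -185.2   -1.8] [298.2 380.3]
square_bar 0.17 [459.2 192.   46.2] [439.3 201. ]
flat_bar 0.92 [ 525.9 -296.3    8.5] [232.5 425.5]
flat_bar 0.7 [ 499.1 -213.3   52.9] [263.4 355.4]
angle_bar 0.65 [ 528.1 -243.4    5.9] [265.1 402.8]
stub 0.54 [ 640.1 -227.2    3. ] [334.1 445.8]
bolt 0.3 [732.1 185.9  75.9] [585.3 269.2]
drawer_in 0.89 [533.8 204.1  18. ] [479.1 231.3]
drawer_lip 0.96 [460.9 188.7  45.4] [438.7 202.9]
drawer_lip 0.58 [ 518.3 -132.7    7.3] [320.7 350.3]
drawer_lip 0.58 [364.6  -3.2  -0.7] [312.7 256.4]
tin 0.76 [737.2 185.2  74.2] [587.9 272. ]
tin 0.19 [ 530.  -186.3    0.5] [298.5 380.6]
oil 0.89 [777.5   2.2   2.3] [530.1 396. ]
stone 0.7 [369.7  -2.9  -3. ] [315.2 2
[... 662 characters left out ...]
 44.8] [243.5 362.3]
tin 0.66 [738.6 187.8  74.6] [250.2 160.4]
tin 0.34 [ 411.6 -177.     6.5] [504.7 401.2]
oil 0.94 [779.3   1.2   0.5] [385.2 149.7]
stone 0.85 [370.1  -6.6   2.8] [385.1 428.5]
stone 0.3 [ 519.5 -298.     7.2] [587.5 327.3]
stone 0.24 [461.7 189.7  45. ] [244.6 360.9]
{'clock': 1.5, 'q': array([ 93.2,  20.5,   0.7,   0. , -70.1, -16.5]), 'joint_velocities': array([ 0. ,  0.1,  0. , -0.1, -0. ,  0. ]), 'joint_torque': array([  0. , -58.3,  29.4,   6.9,  -0. ,  -0. ]), 'ee_pos': array([155.8, 656.8, 250.3]), 'ee_rot': array([180. ,  -0. , -13.3]), 'ft_force': array([-0.6, -1. ,  0.1]), 'moment': array([-0.,  0.,  0.]), 'grip_force': 0.0, 'gripper_width': 85.44524875058326}
```

View pictures.

View pics/scene0.png

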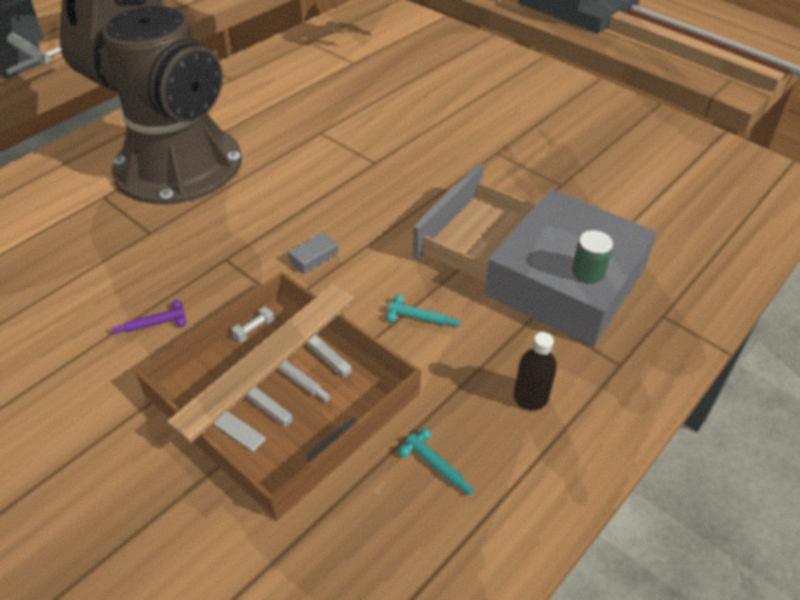

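```bash
python3 - <<'E'
import cv2
i=cv2.imread("pics/top0.png")
# enlarged crop of crate from top (native 800x600)
c=i[225:420,430:640]; cv2.imwrite("pics/topcrop.png",cv2.resize(c,None,fx=2.9,fy=2.9,interpolation=cv2.INTER_CUBIC))
E
```

```text
(no output)
```

View pics/topcrop.png

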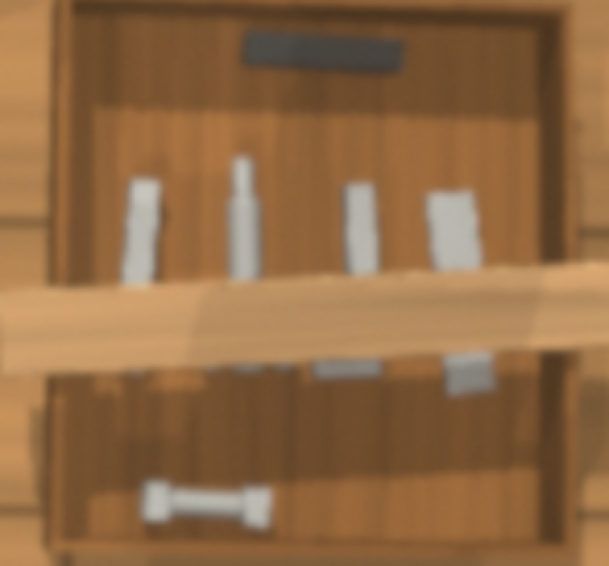

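View pics/top0.png

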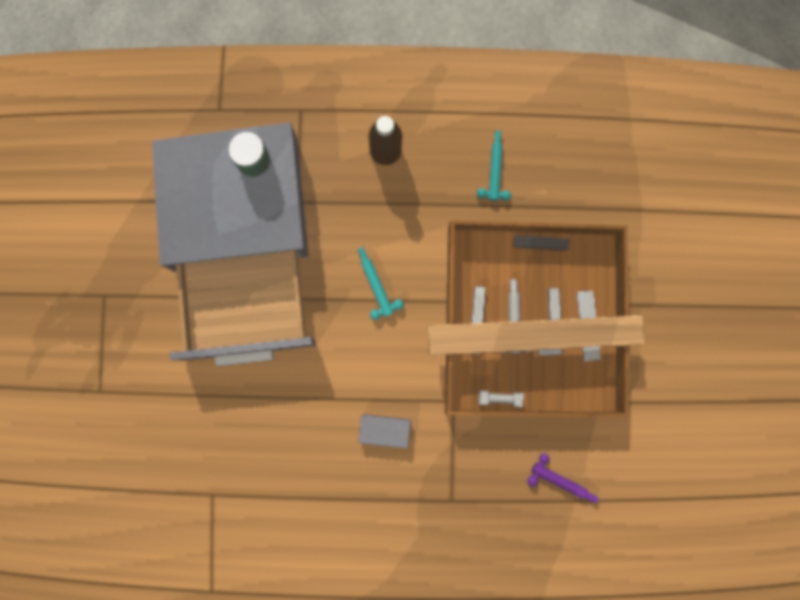

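The pieces in the crate are at top-view pixels (478,305) square bar, (514,302) key candidate, (549,320) angle bar and (588,325) flat bar. Only (514,302) has a round shaft with a thinner tip and ball ends peeping out below the slat, and the crop confirms it. The turquoise T's at (380,290) and (495,170) and the purple one at (563,480) lie outside the crate and are look-alikes. The slat runs from (430,341) to (643,330), and the drawer plate from (171,356) to (312,342).

```bash
cat >> h.py <<'E'
def plan(target,yaw,n=None):
    """total shift in current tool axes (cm) and turn about tool z (deg)"""
    s=observe(); p=np.array(s["ee_pos"]); M=R.from_euler('xyz',s["ee_rot"],degrees=True)
    d=M.inv().apply(np.array(target)-p)/10; T=R.from_euler('xyz',[180,0,yaw],degrees=True)
    rv=(M.inv()*T).as_rotvec(degrees=True)
    de=T.inv().apply(np.array(target)-p)/10
    print("now",np.round(p,1),np.round(s["ee_rot"],1),"q",np.round(s["q"],0),"F",np.round(s["ft_force"],1),"w",round(s["gripper_width"],1),"t",round(s["clock"],2))
    print("shift cm, start axes",np.round(d,2),"| end axes",np.round(de,2),"| turn",np.round(rv,1))
E
python3 - <<'E'
from h import *
np.set_printoptions(precision=1,suppress=True)
k=0.7
def t(a,b): 
    p,e=tri("top",np.array(a)*k,"scene",np.array(b)*k); print(p,round(e,1))
print("slat corners"); 
for a,b in [((430,330),(352,296)),((432,353),(331,288)),((641,317),(190,437)),((643,342),(172,421))]: t(a,b)
print("key tip"); t((513,279),(328,398))
c=lambda u:(430+u[0]/2.9,225+u[1]/2.9)
for n,u in dict(tip=(242,157),tipbase=(242,198),shaft=(246,275),h1=(212,365),h2=(285,362)).items(): print(n,onz("top",np.array(c(u))*k,13))
print("plate top"); t((171,356),(483,168)); t((312,342),(417,225))
for u in [(171,354),(312,340)]: print(onz("top",np.array(u)*k,71))
print("chest top",[onz("top",np.array(u)*k,75) for u in [(153,141),(292,125),(305,247),(162,265)]])
plan([505,-217,150],-87); plan([500,200,250],-87)
E
```

```text
slat corners
[510.6 -63.7  57.4] 5.0
[477.6 -68.9  54.8] 0.0
[ 532.7 -359.4   59.4] 3.9
[ 498.2 -361.    60.2] 5.4
key tip
[ 587.4 -186.3   14. ] 1.2
tip [ 587.  -187.6   13. ]
tipbase [ 566.5 -187.6   13. ]
shaft [ 528.2 -189.7   13. ]
h1 [ 483.5 -173.    13. ]
h2 [ 485.5 -209.4   13. ]
plate top
[467.1 291.6  61.4] 4.8
[490.8  95.4  74.4] 5.9
[467.9 287.1  71. ]
[491.5  93.8  71. ]
chest top [array([767.2, 329.7,  75. ]), array([790.4, 131.3,  75. ]), array([617.4, 106.6,  75. ]), array([589.7, 304.5,  75. ])]
now [155.8 656.8 250.3] [180.   -0.  -13.3] q [ 93.  21.   1.   0. -70. -17.] F [-0.6 -1.   0.1] w 85.4 t 1.5
shift cm, start axes [54.1 77.  10. ] | end axes [ 89.1 -30.3  10. ] | turn [ 0.  -0.  73.7]
now [155.8 656.8 250.3] [180.   -0.  -13.3] q [ 93.  21.   1.   0. -70. -17.] F [-0.6 -1.   0.1] w 85.4 t 1.5
shift cm, start axes [44.  36.5  0. ] | end axes [ 47.4 -32.    0. ] | turn [ 0.  -0.  73.7]
```

```bash
r='[2.75,2.28,0,0,0,0,8.5]'; 
python3 -m crank '[[[2.75,2.28,0,0,0,0,8.5],[2.75,2.28,0,0,0,0,8.5],[2.75,2.28,0,0,0,0,8.5],[2.75,2.28,0,0,0,0,8.5],[2.75,2.28,0,0,0,0,8.5],[2.75,2.28,0,0,0,0,8.5],[2.75,2.28,0,0,0,0,8.5],[2.75,2.28,0,0,0,0,8.5]]]'
python3 -m crank '[[[2.75,2.28,0,0,0,0,8.5],[2.75,2.28,0,0,0,0,8.5],[2.75,2.28,0,0,0,0,8.5],[2.75,2.28,0,0,0,0,8.5],[2.75,2.28,0,0,0,0,8.5],[2.75,2.28,0,0,0,0,8.5],[2.75,2.28,0,0,0,0,8.5],[2.75,2.28,0,0,0,0,8.5]]]'
python3 -m crank '[[[0.87,3.69,0,0,0,6.7,8.5],[1.3,3.56,0,0,0,6.7,8.5],[1.7,3.39,0,0,0,6.7,8.5],[2.09,3.16,0,0,0,6.7,8.5],[2.44,2.9,0,0,0,6.7,8.5],[2.76,2.59,0,0,0,6.7,8.5],[3.05,2.25,0,0,0,6.7,8.5],[3.29,1.88,0,0,0,6.7,8.5]]]'
python3 -m crank '[[[3.49,1.49,0,0,0,6.7,7.0],[3.64,1.07,0,0,0,6.7,7.0],[3.74,0.64,0,0,0,6.0,7.0],[0,0,0,0,0,0,7.0],[0,0,0,0,0,0,7.0],[0,0,0,0,0,0,7.0],[0,0,0,0,0,0,7.0],[0,0,0,0,0,0,7.0]]]'
python3 - <<'E'
from h import *
np.set_printoptions(precision=1,suppress=True)
c=cam("wrist"); i=grab_frame("wrist"); cv2.imwrite("pics/w1.png",cv2.resize(i[:,:,::-1],(800,600)))
print(c[2],c[3])
for q in("slat","key","square_bar","angle_bar","crate"):
    for r in place_of("wrist",q)[:2]: w=world("wrist",r["position"],c); print(q,round(r["p"],2),w,proj("wrist",w,c)[0]/.7)
plan([505,-213,150],-86)
E
```

```text
clock: 2.17
ee_pos: [328.4, 427.0, 250.6]
ee_rot: [-180.0, -0.0, -13.3]
ft_force: [0.9, 0.2, 0.1]
gripper_width: 85.3
grip_force: 0.0
clock: 2.83
ee_pos: [500.5, 198.7, 250.7]
ee_rot: [-180.0, -0.0, -13.3]
ft_force: [0.9, 0.2, 0.1]
gripper_width: 84.7
grip_force: 0.0
clock: 3.5
ee_pos: [499.3, -104.6, 250.8]
ee_rot: [-179.9, -0.0, -67.3]
ft_force: [0.9, -0.7, 0.3]
gripper_width: 85.2
grip_force: 0.0
clock: 4.17
ee_pos: [499.7, -215.6, 250.5]
ee_rot: [-180.0, 0.0, -86.2]
ft_force: [-0.3, 0.3, -0.8]
gripper_width: 69.8
grip_force: 0.0
[ 503.3 -284.4  374.2] [[-1.  -0.1 -0. ]
 [-0.1  1.   0.3]
 [-0.   0.3 -1. ]]
slat 0.6 [ 506.5 -212.5   48.9] [386.1 275.5]
key 0.81 [ 292.  -257.5    1.9] [675.9 222.8]
key 0.79 [577.3  17.   -2.3] [293.  508.3]
square_bar 0.59 [ 525.6 -132.2    6.8] [357.1 361.4]
square_bar 0.31 [ 526.  -245.3    3.5] [363.8 217. ]
angle_bar 0.7 [ 525.7 -240.3    5.3] [363.8 224.1]
crate 0.63 [ 523.8 -216.3   -1. ] [365.3 255. ]
now [ 499.7 -216.2  250.4] [-180.    -0.   -86.3] q [ -3.   8. -16.  -0. -66.   6.] F [-0.6 -0.8 -0.6] w 70.0 t 4.47
shift cm, start axes [-0.3 -0.6 10. ] | end axes [-0.3 -0.6 10. ] | turn [-0.  -0.  -0.3]
```

View pics/w1.png

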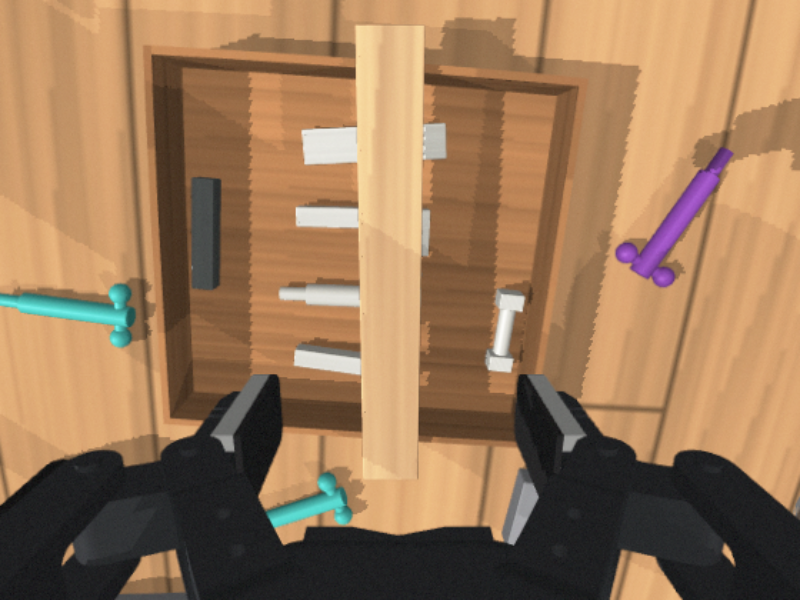

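```bash
python3 - <<'E'
from h import *
np.set_printoptions(precision=1,suppress=True)
for u in [(356,26),(423,26),(363,478),(418,478)]: print(onz("wrist",np.array(u)*.7,60))
print(tri("wrist",np.array((363,478))*.7,"top",np.array((430,330))*.7), tri("wrist",np.array((423,26))*.7,"top",np.array((643,342))*.7))
print(onz("wrist",np.array((280,293))*.7,13),onz("wrist",np.array((359,295))*.7,13))
for y in (-110,-200,-275,-330): print(proj("wrist",[395,y,50])/.7,proj("wrist",[400,y,50])/.7)
for u in [(582,82),(537,440),(572,90)]: print(onz("wrist",np.array(u)*.7,50))
E
```

```text
[ 532.3 -360.4   60. ]
[ 494.  -362.9   60. ]
[514.2 -63.7  60. ]
[474.1 -66.4  60. ]
(array([511.3, -65.2,  61.9]), np.float64(5.500214942511449)) (array([ 495.2, -358.7,   74.7]), np.float64(1.767559079202447))
[ 585.3 -186.5   13. ] [ 526.1 -188.9   13. ]
[[530.4 424. ]] [[523.6 423.6]]
[[548.9 305.4]] [[541.7 304.9]]
[[565.8 192.8]] [[558.1 192.2]]
[[578.9 101.9]] [[570.9 101.2]]
[ 394.8 -341.5   50. ]
[388.2 -97.2  50. ]
[ 400.3 -336.5   50. ]
```

```bash

python3 -m crank '[[[-0.1,-0.2,2.5,0,0,0,6.0],[-0.1,-0.2,3,0,0,0,6.0],[0,0,3,0,0,0,6.0],[0,0,3,0,0,0,6.0],[0,0,3,0,0,0,6.0],[0,0,2.5,0,0,0,6.0],[0,0,1.5,0,0,0,6.0],[0,0,0.5,0,0,0,6.0]]]' 25
python3 -m crank '[[[0,0,0,0,0,0,5.0],[0,0,0,0,0,0,4.5],[0,0,0,0,0,0,4.2],[0,0,0,0,0,0,3.9],[0,0,0,0,0,0,3.7],[0,0,0,0,0,0,3.5],[0,0,0,0,0,0,3.5],[0,0,0,0,0,0,3.5]]]' 25
```

```text
clock: 5.13
ee_pos: [501.8, -214.1, 57.6]
ee_rot: [179.7, 0.0, -86.3]
ft_force: [-0.6, 0.2, -0.9]
gripper_width: 60.1
grip_force: 0.0
clock: 5.8
ee_pos: [504.5, -214.5, 61.8]
ee_rot: [-179.8, -0.0, -86.3]
ft_force: [-0.5, 1.8, 7.0]
gripper_width: 39.5
grip_force: 25.8
```

```bash

python3 -m crank '[[[-0.05,0.5,0,0,0,0,3.5],[-0.05,0.9,0,0,0,0,3.5],[-0.05,0.9,0,0,0,0,3.5],[-0.05,0.9,0,0,0,0,3.5],[-0.05,0.9,0,0,0,0,3.5],[-0.05,0.9,0,0,0,0,3.5],[-0.05,0.8,0,0,0,0,3.5],[-0.05,0.5,0,0,0,0,3.5]]]' 25
python3 -m crank '[[[0,0,0,0,0,0,3.5],[0,0,0,0,0,0,3.5],[0,0,0,0,0,0,4.0],[0,0,0,0,0,0,4.3],[0,0,0,0,0,0,4.6],[0,0,0,0,0,0,4.8],[0,0,0,0,0,0,4.8],[0,0,0,0,0,0,4.8]]]' 25
python3 -m crank '[[[0,0,-0.5,0,0,0,4.8],[0,0,-1.5,0,0,0,4.8],[0,0,-2.5,0,0,0,4.8],[0,-3,-3,0,0,0,5],[0,-3.5,-3,0,0,0,5],[0,-2,-2,0,0,0,5],[0,0,-1,0,0,0,5],[0,0,0,0,0,0,5]]]' 
python3 - <<'E'
from h import *
np.set_printoptions(precision=1,suppress=True)
c=cam("wrist"); i=grab_frame("wrist"); cv2.imwrite("pics/w2.png",cv2.resize(i[:,:,::-1],(800,600)))
t=grab_frame("top"); cv2.imwrite("pics/t2.png",t[:,:,::-1])
s=grab_frame("scene"); cv2.imwrite("pics/s2.png",s[:,:,::-1])
np.savez("w2.npz",K=c[0],d=c[1],e=c[2],M=c[3])
for n in("wrist","top","scene"):
  for q in("slat","key"):
    for r in place_of(n,q)[:2]: w=world(n,r["position"],c if n=="wrist" else None); print(n,q,round(r["p"],2),w)
plan([505,-213,150],-86)
E
```

```text
clock: 6.47
ee_pos: [441.5, -214.8, 61.8]
ee_rot: [-179.7, -0.1, -86.3]
ft_force: [3.2, 0.4, 6.1]
gripper_width: 39.1
grip_force: 25.6
clock: 7.13
ee_pos: [440.0, -214.5, 60.1]
ee_rot: [180.0, 0.0, -86.3]
ft_force: [0.1, 0.5, -0.1]
gripper_width: 48.1
grip_force: 0.0
clock: 7.8
ee_pos: [523.0, -209.3, 194.3]
ee_rot: [-179.8, -0.0, -86.3]
ft_force: [0.2, -0.1, 0.5]
gripper_width: 50.0
grip_force: 0.0
wrist slat 0.87 [ 439.3 -212.4   52.5]
wrist slat 0.38 [363.9   0.5  -6. ]
wrist key 0.83 [ 295.8 -259.4    2.1]
wrist key 0.76 [ 753.1 -159.8   -1.8]
top slat 0.95 [ 439.2 -215.9   49.1]
top key 0.91 [ 753.7 -160.3   -3.1]
top key 0.71 [ 293.8 -262.    -2. ]
scene slat 0.88 [ 434.7 -214.1   51.7]
scene slat 0.65 [776.7   1.3   2.7]
scene key 0.88 [ 294.  -263.1   -0.2]
scene key 0.74 [579.6  15.3   1.4]
now [ 520.7 -209.3  191.4] [179.9   0.  -86.3] q [ -2.  13. -19.  -0. -59.   6.] F [0.4 0.2 0.4] w 50.0 t 8.25
shift cm, start axes [0.3 1.6 4.1] | end axes [0.2 1.6 4.1] | turn [ 0.1  0.  -0.3]
```

View pics/w2.png

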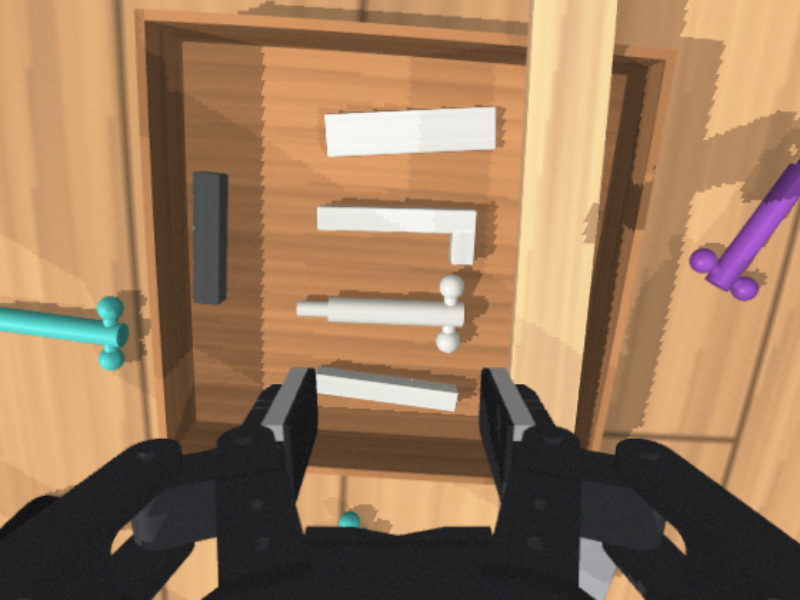

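The crate is clear around the key, with the slat flat across both rims at x of about 439. The key shows its tip at (297,309), shaft end at (464,314) and balls at (452,287) and (448,341). The neighbouring pieces are the angle bar at (400,220), the square bar at (387,388) and the flat bar at (410,132).

```bash
python3 - <<'E'
from h import *
np.set_printoptions(precision=1,suppress=True)
z=np.load("w2.npz"); c=(z["K"],z["d"],z["e"],z["M"])
P={n:onz("wrist",np.array(u)*.7,13,c) for n,u in dict(tip=(297,309),sh=(329,309),back=(464,314),b1=(452,287),b2=(448,341),arm=(462,264),sq1=(457,400),sq2=(318,378)).items()}
for n in P: print(n,P[n])
print(tri("wrist",np.array((297,309))*.7,"top",np.array((513,279))*.7,c),tri("wrist",np.array((297,309))*.7,"scene",np.array((328,398))*.7,c))
a=P["tip"]-P["back"]; y=np.degrees(np.arctan2(a[1],a[0])); h=P["b2"]-P["b1"]; print("len",np.linalg.norm(a),"yaw",y,"balls",np.linalg.norm(h),np.degrees(np.arctan2(-h[0],h[1])))
u=a/np.linalg.norm(a); com=P["back"]+40*u; print("grasp",com); 
plan([com[0],com[1],60],y)
# drawer edges in old top picture
E
```

```text
tip [ 585.6 -185.2   13. ]
sh [ 565.2 -186.6   13. ]
back [ 479. -189.   13.]
b1 [ 488.3 -206.2   13. ]
b2 [ 487.5 -170.1   13. ]
arm [ 483.5 -221.2   13. ]
sq1 [ 477.5 -128.5   13. ]
sq2 [ 571.2 -138.3   13. ]
(array([ 585.9, -186.3,   16.3]), np.float64(1.7199641252347624)) (array([ 586.1, -184.5,   10.9]), np.float64(0.14044899033100827))
len 106.721677301122 yaw 2.0450289920797955 balls 36.072419620758176 1.3262773676537667
grasp [ 519.  -187.6   13. ]
now [ 520.7 -209.3  191.4] [179.9   0.  -86.3] q [ -2.  13. -19.  -0. -59.   6.] F [0.4 0.2 0.4] w 50.0 t 8.25
shift cm, start axes [-2.2  0.  13.1] | end axes [-0.1 -2.2 13.1] | turn [  0.    0.  -88.4]
```

```bash

python3 -m crank '[[[-2.15,0,0,0,0,-6.8,4],[0,0,1,0,0,-6.8,4],[0,0,1,0,0,-6.8,4],[0,0,1,0,0,-6.8,4],[0,0,1,0,0,-6.8,4],[0,0,1,0,0,-6.8,4],[0,0,1,0,0,-6.8,4],[0,0,1,0,0,-6.8,4]]]' 60
python3 -m crank '[[[0,0,1,0,0,-6.8,4],[0,0,1,0,0,-6.8,4],[0,0,0.5,0,0,-6.8,4],[0,0,0.5,0,0,-6.8,4],[0,0,0,0,0,-6.8,4],[0,0,0,0,0,0,4],[0,0,0,0,0,0,4],[0,0,0,0,0,0,4]]]'
python3 - <<'E'
from h import *
plan([519,-187.8,27],2)
E
```

```text
clock: 8.92
ee_pos: [519.6, -187.9, 121.2]
ee_rot: [180.0, 0.0, -31.6]
ft_force: [0.2, -0.2, -0.0]
gripper_width: 40.0
grip_force: 0.0
clock: 9.58
ee_pos: [519.9, -187.9, 92.0]
ee_rot: [180.0, -0.0, 1.8]
ft_force: [-0.1, -0.1, 0.1]
gripper_width: 40.1
grip_force: 0.0
now [ 519.9 -187.9   92. ] [180.   -0.    1.8] q [  0.  18. -26.   0. -46.  91.] F [-0.1 -0.1  0.1] w 40.1 t 9.58
shift cm, start axes [-0.09 -0.01  6.5 ] | end axes [-0.09 -0.01  6.5 ] | turn [ 0.  -0.  -0.2]
```

```bash

python3 -m crank '[[[-0.1,0,1,0,0,0,4],[0,0,1.2,0,0,0,4],[0,0,1.2,0,0,0,4],[0,0,1.2,0,0,0,4],[0,0,0.9,0,0,0,4],[0,0,0.5,0,0,0,4],[0,0,0.4,0,0,0,4],[0,0,0,0,0,0,4]]]' 50
python3 -m crank '[[[0,0,0,0,0,0,4],[0,0,0.1,0,0,0,3.4],[0,0,0,0,0,0,2.8],[0,0,0,0,0,0,2.2],[0,0,0,0,0,0,1.6],[0,0,0,0,0,0,1.2],[0,0,0,0,0,0,1.2],[0,0,0,0,0,0,1.2]]]' 50
```

```text
clock: 10.25
ee_pos: [518.5, -187.9, 27.1]
ee_rot: [-180.0, 0.1, 2.0]
ft_force: [-0.5, -0.2, -0.3]
gripper_width: 40.2
grip_force: 0.0
clock: 10.92
ee_pos: [519.1, -187.9, 27.4]
ee_rot: [180.0, -0.0, 2.1]
ft_force: [-1.2, 1.7, 6.0]
gripper_width: 13.8
grip_force: 48.8
```

```bash

python3 -m crank '[[[0,0,-0.2,0,0,0,1],[0,0,-0.4,0,0,0,1],[0,0,-0.8,0,0,0,1],[0,0,-1.2,0,0,0,1],[0,0,-1.8,0,0,0,1],[0,0,-2.2,0,0,0,1],[0,0,-2.2,0,0,0,1],[0,0,-1.2,0,0,0,1]]]' 60
python3 - <<'E'
from h import *
i=grab_frame("wrist"); cv2.imwrite("pics/w3.png",i[:,:,::-1])
t=grab_frame("top"); cv2.imwrite("pics/t3.png",cv2.resize(t[:,:,::-1],(800,600)))
import glob
cr=cv2.resize(t[140:310,290:460,::-1],(420,420)); cv2.imwrite("pics/m3.png",cv2.resize(np.hstack([i[:,:,::-1],cr]),None,fx=.8,fy=.8))
plan([510,100,150],-83); 
E
```

```text
clock: 11.58
ee_pos: [519.7, -188.1, 129.9]
ee_rot: [180.0, -0.2, 2.1]
ft_force: [0.5, -0.4, -1.7]
gripper_width: 13.5
grip_force: 58.6
now [ 520.3 -188.   129.9] [180.   -0.3   2.1] q [  0.  15. -24.   0. -50.  92.] F [-0.1 -0.2 -0.8] w 13.3 t 11.68
shift cm, start axes [ 2.000e-02 -2.882e+01 -2.030e+00] | end axes [-28.71  -2.48  -2.01] | turn [-0.2 -0.3 85.1]
```

View pics/m3.png

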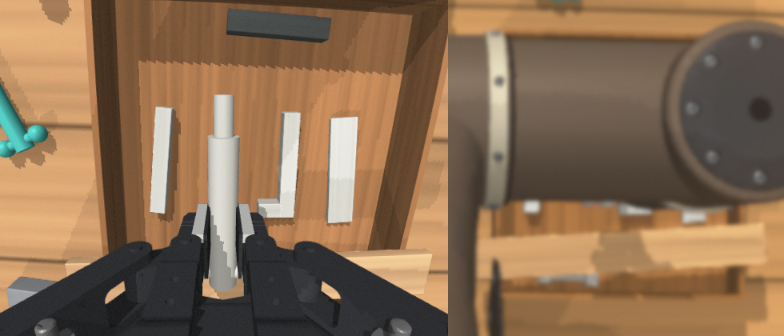

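```bash

python3 -m crank '[[[0.26,-3.33,-0.3,0,0,7.1,1],[-0.16,-3.34,-0.3,0,0,7.1,1],[-0.57,-3.29,-0.3,0,0,7.1,1],[-0.97,-3.2,-0.3,0,0,7.1,1],[-1.36,-3.06,-0.3,0,0,7.1,1],[-1.73,-2.86,-0.3,0,0,7.1,1],[-2.07,-2.63,0,0,0,7.1,1],[-2.38,-2.35,0,0,0,7.1,1]]]' 60
python3 -m crank '[[[-2.65,-2.04,0,0,0,7.1,1],[-2.88,-1.7,0,0,0,7.1,1],[-3.07,-1.33,0,0,0,7.1,1],[-3.21,-0.94,0,0,0,7,1],[0,0,0,0,0,0,1],[0,0,0,0,0,0,1],[0,0,0,0,0,0,1],[0,0,0,0,0,0,1]]]'
python3 - <<'E'
from h import *
np.set_printoptions(precision=1,suppress=True)
c=cam("wrist"); i=grab_frame("wrist"); cv2.imwrite("pics/w4.png",cv2.resize(i[:,:,::-1],(800,600)))
np.savez("w4.npz",K=c[0],d=c[1],e=c[2],M=c[3])
for q in("drawer_in","drawer_lip","key","cab"):
    for r in place_of("wrist",q)[:2]: w=world("wrist",r["position"],c); print(q,round(r["p"],2),w,proj("wrist",w,c)[0]/.7)
plan([536.6,213,45],-83)
E
```

```text
clock: 12.35
ee_pos: [525.4, 74.3, 143.9]
ee_rot: [180.0, 0.0, -53.7]
ft_force: [-0.6, -0.2, -1.1]
gripper_width: 13.5
grip_force: 58.9
clock: 13.02
ee_pos: [527.9, 205.7, 143.8]
ee_rot: [179.9, -0.0, -81.6]
ft_force: [0.3, -0.4, -1.9]
gripper_width: 13.4
grip_force: 58.9
drawer_in 0.64 [532.4 200.1  22.9] [388.5 292.6]
drawer_lip 0.57 [456.9 189.8  49.7] [554.2 309.1]
key 0.6 [527.1 191.5 120.4] [403.8 345.9]
cab 0.61 [548.3 203.2  -2.9] [360.2 282.5]
now [528.4 205.9 144.4] [-180.     0.   -81.7] q [ 41.  16. -21.  -0. -53. -33.] F [ 0.3  0.8 -1.2] w 13.4 t 13.27
shift cm, start axes [-0.6 -0.9  9.9] | end axes [-0.6 -0.9  9.9] | turn [-0.   0.   1.3]
```

View pics/w4.png

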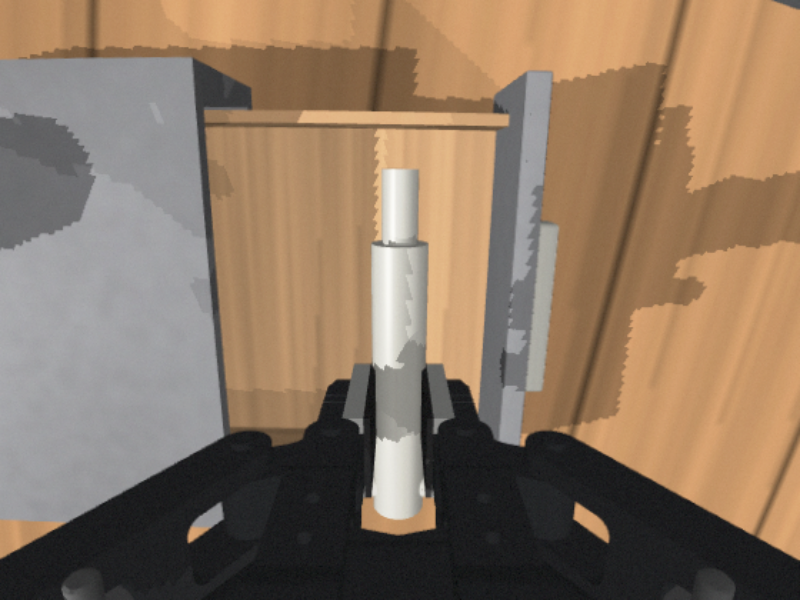

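```bash
python3 - <<'E'
from h import *
np.set_printoptions(precision=1,suppress=True)
z=np.load("w4.npz"); c=(z["K"],z["d"],z["e"],z["M"])
f=lambda u,h:onz("wrist",np.array(u)*.7,h,c)
print("plate inner",f((529,71),71),f((499,440),71),"outer",f((551,71),71),f((522,440),71))
print("chest edge",f((192,58),75),f((228,430),75)); print("side wall top inner",f((206,123),45),f((508,125),45)); print("tri chest corner",tri("wrist",np.array((192,58))*.7,"top",np.array((305,247))*.7,c), "plate corner",tri("wrist",np.array((551,71))*.7,"top",np.array((312,342))*.7,c))
print("floor plate foot",f((496,130),17),f((480,425),17))
E
```

```text
plate inner [494.4  97.3  71. ] [475.  247.6  71. ] outer [486.4  96.   71. ] [464.8 246.2  71. ]
chest edge [615.4 111.2  75. ] [593.7 258.1  75. ]
side wall top inner [620.2 132.1  45. ] [493.1 114.3  45. ]
tri chest corner (array([620.4, 108.8,  61.2]), np.float64(1.60767464059559)) plate corner (array([487.6,  94.9,  71. ]), np.float64(3.3589695551248573))
floor plate foot [492.8 114.5  17. ] [470.5 270.   17. ]
```

```bash

python3 -m crank '[[[-0.3,-0.4,1,0,0,0.7,1],[-0.3,-0.4,1.5,0,0,0,1],[0,0,1.8,0,0,0,1],[0,0,1.8,0,0,0,1],[0,0,1.6,0,0,0,1],[0,0,1.2,0,0,0,1],[0,0,0.6,0,0,0,1],[0,0,0.3,0,0,0,1]]]' 60
python3 -m crank '[[[0,0,0.2,0,0,0,1],[0,0,0,0,0,0,1],[0,0,0,0,0,0,1],[0,0,0,0,0,0,1],[0,0,0,0,0,0,1],[0,0,0,0,0,0,1],[0,0,0,0,0,0,1],[0,0,0,0,0,0,1]]]' 60
```

```text
clock: 13.93
ee_pos: [535.1, 213.3, 44.8]
ee_rot: [179.9, -0.1, -82.4]
ft_force: [0.4, -0.1, -0.5]
gripper_width: 13.6
grip_force: 58.9
clock: 14.6
ee_pos: [535.5, 213.8, 44.6]
ee_rot: [-180.0, 0.0, -82.3]
ft_force: [0.5, 0.1, -0.7]
gripper_width: 13.7
grip_force: 58.9
```

```bash

python3 -m crank '[[[0,0,0.1,0,0,0,1],[0,0,0.1,0,0,0,1],[0,0,0.1,0,0,0,1],[0,0,0.05,0,0,0,1],[0,0,0,0,0,0,1],[0,0,0,0,0,0,1],[0,0,0,0,0,0,1],[0,0,0,0,0,0,1]]]' 60
python3 -m crank '[[[0,0,0.05,0,0,0,1],[0,0,0.05,0,0,0,1],[0,0,0.05,0,0,0,1],[0,0,0,0,0,0,1],[0,0,0,0,0,0,1],[0,0,0,0,0,0,1],[0,0,0,0,0,0,1],[0,0,0,0,0,0,1]]]' 60
```

```text
clock: 15.27
ee_pos: [535.4, 213.7, 40.9]
ee_rot: [-180.0, 0.0, -82.3]
ft_force: [-0.4, -0.5, -1.2]
gripper_width: 13.3
grip_force: 58.9
clock: 15.93
ee_pos: [535.5, 213.7, 39.5]
ee_rot: [-180.0, 0.0, -82.3]
ft_force: [0.5, -0.6, 2.9]
gripper_width: 13.5
grip_force: 59.3
```

```bash

python3 -m crank '[[[0,0,0,0,0,0,1.3],[0,0,0,0,0,0,1.5],[0,0,0,0,0,0,1.7],[0,0,0,0,0,0,2.0],[0,0,0,0,0,0,2.4],[0,0,0,0,0,0,3],[0,0,0,0,0,0,3.6],[0,0,0,0,0,0,3.6]]]' 20
python3 -m crank '[[[0,0,-0.3,0,0,0,3.6],[0,0,-0.8,0,0,0,3.6],[0,0,-1.5,0,0,0,3.6],[0,0,-2,0,0,0,3.6],[0,0,-3,0,0,0,3.6],[0,0,-3,0,0,0,3.6],[0,0,-2,0,0,0,3.6],[0,0,-1,0,0,0,3.6]]]'
python3 - <<'E'
from h import *
np.set_printoptions(precision=1,suppress=True)
c=cam("wrist"); i=grab_frame("wrist"); cv2.imwrite("pics/w5.png",cv2.resize(i[:,:,::-1],(800,600)))
for q in("key","drawer_lip"):
    for r in place_of("wrist",q)[:2]: w=world("wrist",r["position"],c); print(q,round(r["p"],2),w,proj("wrist",w,c)[0]/.7)
plan([425,186,170],7.6); plan([425,186,170],-172.4)
E
```

```text
clock: 16.6
ee_pos: [535.4, 213.7, 39.3]
ee_rot: [180.0, -0.0, -82.3]
ft_force: [-0.3, -0.6, -0.2]
gripper_width: 36.2
grip_force: 0.0
clock: 17.27
ee_pos: [536.6, 214.4, 179.6]
ee_rot: [-179.7, 0.1, -82.3]
ft_force: [0.5, 0.9, -0.8]
gripper_width: 36.3
grip_force: 0.0
key 0.89 [533.3 196.6  17.4] [407.2 255.9]
drawer_lip 0.77 [460.4 191.4  50.9] [548.7 276.7]
drawer_lip 0.58 [548.4 202.7  -1. ] [381.4 256.9]
now [535.5 213.9 176.1] [-179.9    0.1  -82.3] q [ 41.  15. -18.  -0. -57. -34.] F [-0.2 -0.2 -1.6] w 35.8 t 17.42
shift cm, start axes [ 1.3 11.3  0.6] | end axes [-11.3   1.3   0.6] | turn [ -0.1  -0.  -89.9]
now [535.5 213.9 176.1] [-179.9    0.1  -82.3] q [ 41.  15. -18.  -0. -57. -34.] F [-0.2 -0.2 -1.6] w 35.8 t 17.42
shift cm, start axes [ 1.3 11.3  0.6] | end axes [11.3 -1.3  0.6] | turn [-0.   0.1 90.1]
```

View pics/w5.png

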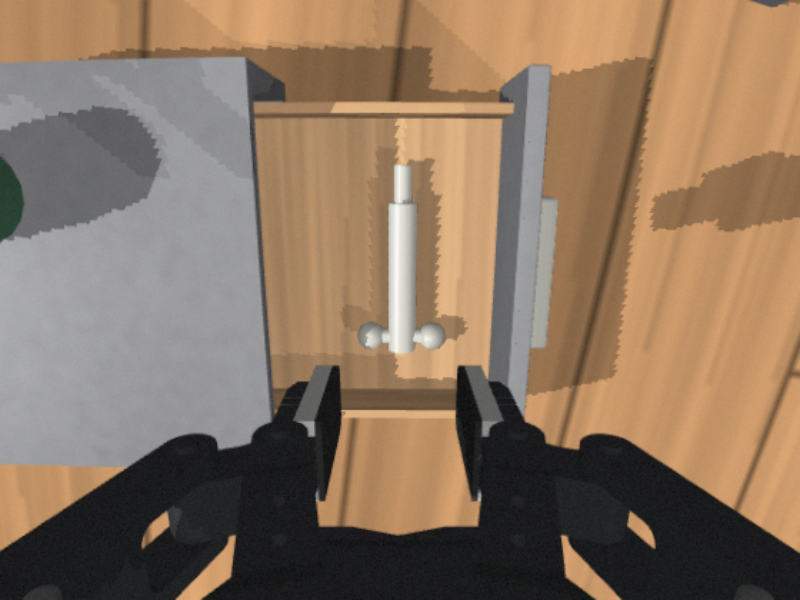

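The key lies flat on the drawer floor, released. Its tip is at (402,168) and its balls at (371,335) and (432,335), clear of the plate and the chest. Next I push the drawer.

```bash

python3 -m crank '[[[0.3,2.8,0,0,0,0,1],[0.4,3,0,0,0,0,0],[0.3,3,0,0,0,0,0],[0.3,2.5,0,0,0,0,0],[0,0,0,0,0,-7,0],[0,0,0,0,0,-7,0],[0,0,1,0,0,-7,0],[0,0,1,0,0,-7,0]]]' 20
python3 -m crank '[[[0,0,1,0,0,-7,0],[0,0,1,0,0,-7,0],[0,0,1,0,0,-7,0],[0,0,1,0,0,-7,0],[0,0,1,0,0,-7,0],[0,0,1,0,0,-7,0],[0,0,1,0,0,-7,0],[0,0,1,0,0,-7,0]]]'
python3 -m crank '[[[0,0,1,0,0,-5.9,0],[0,0,0.8,0,0,0,0],[0,0,0.5,0,0,0,0],[0,0,0.2,0,0,0,0],[0,0,0,0,0,0,0],[0,0,0,0,0,0,0],[0,0,0,0,0,0,0],[0,0,0,0,0,0,0]]]'
python3 - <<'E'
from h import *
plan([425,186,52],7.6)
E
```

```text
clock: 18.08
ee_pos: [424.6, 185.4, 154.3]
ee_rot: [180.0, 0.0, -54.0]
ft_force: [0.4, -0.4, -1.2]
gripper_width: 0.1
grip_force: 0.0
clock: 18.75
ee_pos: [424.2, 184.8, 73.5]
ee_rot: [179.9, 0.1, 2.0]
ft_force: [-1.2, -0.3, -0.6]
gripper_width: 0.3
grip_force: 0.0
clock: 19.42
ee_pos: [425.4, 186.0, 50.8]
ee_rot: [-180.0, -0.0, 7.5]
ft_force: [-0.4, 0.1, 0.5]
gripper_width: 0.0
grip_force: 0.0
now [425.4 186.   50.8] [-180.    -0.     7.5] q [ 48.  15. -40.   0. -36.  50.] F [-0.4  0.1  0.5] w 0.0 t 19.42
shift cm, start axes [-0.04 -0.01 -0.12] | end axes [-0.04 -0.01 -0.12] | turn [-0.  -0.  -0.1]
```

```bash

python3 -m crank '[[[0.4,0,0,0,0,0,0],[0.4,0,0,0,0,0,0],[0.4,0,0,0,0,0,0],[0.4,0,0,0,0,0,0],[0.4,0,0,0,0,0,0],[0.4,0,0,0,0,0,0],[0.4,0,0,0,0,0,0],[0.4,0,0,0,0,0,0]]]'
python3 -m crank '[[[0.4,0,0,0,0,0,0],[0.4,0,0,0,0,0,0],[0.4,0,0,0,0,0,0],[0.4,0,0,0,0,0,0],[0.4,0,0,0,0,0,0],[0.4,0,0,0,0,0,0],[0.4,0,0,0,0,0,0],[0.4,0,0,0,0,0,0]]]'
python3 -m crank '[[[0.4,0,0,0,0,0,0],[0.4,0,0,0,0,0,0],[0.4,0,0,0,0,0,0],[0.4,0,0,0,0,0,0],[0.4,0,0,0,0,0,0],[0.4,0,0,0,0,0,0],[0.4,0,0,0,0,0,0],[0.4,0,0,0,0,0,0]]]'
python3 - <<'E'
from h import *
np.set_printoptions(precision=1,suppress=True)
i=grab_frame("top")
for r in place_of("top","drawer_lip")[:1]: print(r["p"],world("top",r["position"]))
E
```

```text
clock: 20.08
ee_pos: [457.1, 189.8, 50.2]
ee_rot: [180.0, 0.0, 7.6]
ft_force: [-1.9, -0.2, 0.8]
gripper_width: 0.2
grip_force: 0.7
clock: 20.75
ee_pos: [488.9, 194.1, 50.2]
ee_rot: [180.0, 0.0, 7.6]
ft_force: [-0.3, -0.6, -0.0]
gripper_width: -0.1
grip_force: 0.7
clock: 21.42
ee_pos: [520.7, 198.4, 50.3]
ee_rot: [180.0, 0.0, 7.6]
ft_force: [-1.8, -0.8, -1.1]
gripper_width: 0.0
grip_force: 0.7
0.72 [530.  197.2  47.7]
```

```bash

python3 -m crank '[[[0.4,0,0,0,0,0,0],[0.4,0,0,0,0,0,0],[0.4,0,0,0,0,0,0],[0.4,0,0,0,0,0,0],[0.4,0,0,0,0,0,0],[0.3,0,0,0,0,0,0],[0.3,0,0,0,0,0,0],[0.2,0,0,0,0,0,0]]]'
python3 -m crank '[[[0.15,0,0,0,0,0,0],[0.15,0,0,0,0,0,0],[0.15,0,0,0,0,0,0],[0.15,0,0,0,0,0,0],[0.15,0,0,0,0,0,0],[0.15,0,0,0,0,0,0],[0,0,0,0,0,0,0],[0,0,0,0,0,0,0]]]'
```

```text
clock: 22.18
ee_pos: [548.5, 202.1, 50.3]
ee_rot: [180.0, -0.0, 7.6]
ft_force: [-1.6, 0.6, 0.6]
gripper_width: -0.1
grip_force: 0.6
clock: 22.85
ee_pos: [556.5, 203.1, 50.2]
ee_rot: [180.0, 0.1, 7.6]
ft_force: [-4.5, 0.7, 1.1]
gripper_width: -0.4
grip_force: 2.0
```

```bash

python3 -m crank '[[[0.1,0,0,0,0,0,0],[0.1,0,0,0,0,0,0],[0.1,0,0,0,0,0,0],[0.1,0,0,0,0,0,0],[0.1,0,0,0,0,0,0],[0.1,0,0,0,0,0,0],[0,0,0,0,0,0,0],[0,0,0,0,0,0,0]]]'
python3 -m crank '[[[0.1,0,0,0,0,0,0],[0.1,0,0,0,0,0,0],[0.1,0,0,0,0,0,0],[0.05,0,0,0,0,0,0],[0.05,0,0,0,0,0,0],[0,0,0,0,0,0,0],[0,0,0,0,0,0,0],[0,0,0,0,0,0,0]]]'
```

```text
clock: 23.52
ee_pos: [563.6, 204.2, 50.4]
ee_rot: [-180.0, -0.1, 7.6]
ft_force: [-0.4, 0.6, 0.6]
gripper_width: -0.2
grip_force: 0.2
clock: 24.18
ee_pos: [566.9, 204.6, 50.3]
ee_rot: [-180.0, -0.0, 7.6]
ft_force: [-0.0, -0.3, -0.3]
gripper_width: 0.0
grip_force: 0.0
```

```bash

python3 -m crank '[[[0.1,0,0,0,0,0,0],[0.1,0,0,0,0,0,0],[0.05,0,0,0,0,0,0],[0.05,0,0,0,0,0,0],[0,0,0,0,0,0,0],[0,0,0,0,0,0,0],[0,0,0,0,0,0,0],[0,0,0,0,0,0,0]]]'
python3 - <<'E'
from h import *
np.set_printoptions(precision=1,suppress=True)
i=grab_frame("top")
for r in place_of("top","drawer_lip")[:1]: print(r["p"],world("top",r["position"]))
E
```

```text
clock: 24.85
ee_pos: [569.0, 204.7, 50.1]
ee_rot: [180.0, 0.1, 7.6]
ft_force: [-5.5, 0.4, 2.4]
gripper_width: -0.1
grip_force: 2.5
0.66 [577.9 205.4  44.4]
```

```bash

python3 -m crank '[[[0.05,0,0,0,0,0,0],[0.05,0,0,0,0,0,0],[0,0,0,0,0,0,0],[0,0,0,0,0,0,0],[0,0,0,0,0,0,0],[0,0,0,0,0,0,0],[0,0,0,0,0,0,0],[0,0,0,0,0,0,0]]]'
python3 -m crank '[[[-0.5,0,0,0,0,0,0],[-1,0,0,0,0,0,0],[-2,0,0,0,0,0,0],[-3,0,0,0,0,0,0],[-3,0,-2,0,0,0,0],[-1,0,-4,0,0,0,0],[0,0,-4,0,0,0,0],[0,0,-3,0,0,0,0]]]'
python3 -m crank '[[[-1,0,-3,0,0,0,0],[-1,0,-2,0,0,0,0],[0,0,0,0,0,0,0],[0,0,0,0,0,0,0],[0,0,0,0,0,0,0],[0,0,0,0,0,0,0],[0,0,0,0,0,0,0],[0,0,0,0,0,0,0]]]'
python3 - <<'E'
from h import *
np.set_printoptions(precision=1,suppress=True)
a=grab_frame("scene"); cv2.imwrite("pics/s6.png",cv2.resize(a[:,:,::-1],(800,600)))
i=grab_frame("top")
for n in("top","scene"):
  for q in ("drawer_lip","slat","tin","oil","stone"):
    for r in place_of(n,q)[:1]: print(n,q,r["p"],world(n,r["position"]))
E
```

```text
clock: 25.62
ee_pos: [569.1, 204.6, 50.1]
ee_rot: [180.0, 0.2, 7.6]
ft_force: [-9.7, 1.4, 5.3]
gripper_width: 0.0
grip_force: 4.5
clock: 26.28
ee_pos: [466.4, 191.3, 183.6]
ee_rot: [-179.9, -0.2, 7.7]
ft_force: [0.9, 1.4, 0.8]
gripper_width: -0.0
grip_force: 0.0
clock: 26.95
ee_pos: [446.9, 188.4, 229.3]
ee_rot: [179.9, 0.1, 7.6]
ft_force: [-0.5, -0.7, 0.1]
gripper_width: -0.3
grip_force: 0.0
top drawer_lip 0.59 [578.1 204.   46.7]
top slat 0.8 [ 440.  -216.4   47.9]
top tin 0.92 [739.6 185.6  70.5]
top oil 0.61 [783.7  -0.8   1.2]
top stone 0.8 [368.1  -5.1   3.6]
scene drawer_lip 0.57 [579.5 207.8  43.3]
scene slat 0.57 [ 437.  -212.9   50.7]
scene tin 0.55 [736.8 183.7  73.3]
scene oil 0.85 [775.7   2.1   3.1]
scene stone 0.68 [364.9  -3.9  -3.8]
```

View pics/s6.png

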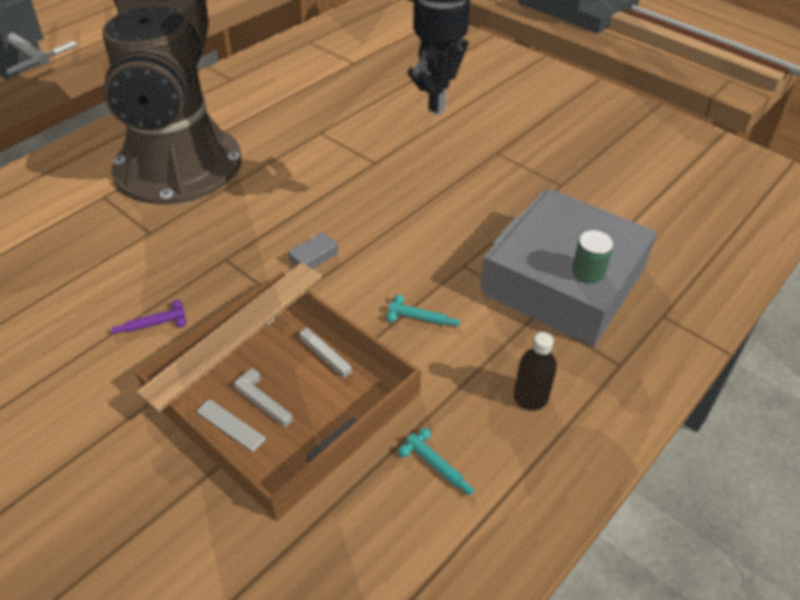

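The drawer is home with its plate flush at (485,275). The slat lies flat across the crate, the offcuts are still inside, and the tin, bottle and stone have not moved.

```bash
python3 -c "
from cell import *
print(job_done())"
```

```text
the job is handed in; nothing more can be done
None
```

I handed the job in at about 27 s: the slat is slid aside and still flat across the crate, the chuck key lies released in the drawer, and the drawer is pushed home. The pushing force dropped off and then met a firm stop, so I take the catch as seated. The judge returned no verdict.

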